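Post a lock body through the drop box's spring flap

ROBOT

A 6-joint arm with a two-finger parallel gripper is mounted at the origin on the work surface. World frame = base frame: x ahead of the robot, y to its left, z up, the work surface at z = 0. Lengths are in m, angles in rad, forces in N, time in s.
With the tool pointing down it reaches from about 0.425 to 0.95 m from the base axis. Payload 3.5 kg.
Tool frame: the origin (TCP) lies at the very end of the fingers, on their centre line; the grasp point (between the pads) lies 19 mm behind it; y points along the fingers, z is the direction in which the jaws open and shut, and the axes are right-handed (so a half turn about y gives the same grasp; the last joint's range is limited). The gripper opens to 85 mm and grips with 20 to 120 N. Pads are 22 mm wide; open, the fingers measure 114 mm over their backs; the gripper's body (76 mm by 85 mm) begins 54 mm behind the grasp point. The pads swing forward as they close: fully open they stand 13 mm farther back than shut.
Start: joints at [1.141, 0.286, 1.577, -0, 1.279, -0.15], TCP at [0.186, 0.649, 0.231] pointing down, gripper open.
Joint ranges: [-2.77, 2.77], [-0.9, 2.22], [0.21, 2.48], [-1.53, 4.67], [0.24, 2.81], [-2.84, 2.84]. Speed limits (rad/s): [2.79, 2.79, 3.14, 3.14, 3.14, 3.14].

INTERFACE

Orientations are given as a unit quaternion [x, y, z, w].
In Python, from plant import ctrl gives the robot as it stands. The module is installed in compiled form; this text tells all that it offers.
- The arm moves only by the tool jog_arm, never from a script. Its argument "deltas" is a list of rows, each a list of 3 entries, a list of its own where there are three numbers: the turn, a rotation vector about the tool's x, y, z in rad, then the shift along the tool's x, y, z in m, then the opening, from 0 (shut) to 1 (fully open). In form: [[[wx, wy, wz], [dx, dy, dz], gripper], ...]. A call has 1 to 10 rows; each row is the pose to reach, as a shift and turn from the pose measured when the call began, along the tool's axes at that moment; what a row does not reach only later rows make up. A row lasts 1/12 s, in which the tool goes at most 41.7 mm and 7.16 degrees, less where a joint would pass 70% of its speed; a pose out of reach is approached as far as the arm can. A call with a gripper value outside its range is refused whole. The fingers move at their own pace and stop on an object; "force" is the grip in N (left out, the last holds). Time passes only in rows, so rows that repeat a pose let the fingers close. It gives the time, the measured TCP pose, the force and the opening at its end, in the units of the state.
- ctrl.get_state(): the state, without advancing time (a new reading comes with each control period).
- ctrl.read_camera(name): name is "side" or "top"; returns a dict with "pixels" (400x640x3 uint8, blue, green, red), "range_z" (400x640 float32, m along the optical axis (not along the pixel's ray), 0 where there is no reading), "fx", "fy", "cx", "cy" (pixels), "k1" (the pictures are not rectified: a ray, as slopes to the right and down, at radius r is drawn at 1 + k1 r^2 times it, then the intrinsics apply), "T" (4x4, takes a point from camera to world coordinates). Camera axes: x right, y up, looking along -z (the intrinsics and any distortion apply to the point x, -y, -z); pixel columns grow to the right and rows downward; lengths in m; the calibration is good to about 2 mm. A picture is of the moment at which its call begins.
- ctrl.sign_off(): hands the job in, once; it reports no verdict.
The state is a dict: "time": time; "qpos": joint angles; "dq": joint speeds; "joint_efforts": joint torques, N m; "eef_pos": TCP position; "tcp_rot": TCP orientation; "contact_force": force on the tool from outside, world axes, zero at the start; "wrist_torque": the same for the moment, N m; "opening": opening from 0.0 (shut) to 1.0 (fully open).
Only numpy, scipy, OpenCV 4.12 (cv2) and the standard library are available. Lean on these libraries where they do the work, as an engineer would, in place of code of your own. Each camera call takes 0.05 s, during which the arm holds its last target.

TASK

Post the brass lock body that lies in the tray into the steel drop box, only pushing it and never lifting it. With one fingertip push the flap's finger bar outwards, away from the tray, so that the spring flap swings up, and hold it up while the other fingertip slides the lock body along the tray and under the flap until it drops into the bin behind; then come away so that the flap springs shut. Leave everything else on the bench where it stands.

Things in the scene. Friction and masses are not known exactly. Their poses are not given: they have to be found in the camera images.
- dropbox: Grey steel drop box fixed to the bench. Origin on the table, straight under the plane of the flap, on the tray's centre line; +x points along the tray from its open near end into the bin, +y to the tray's left, +z up. Behind the tray is the bin, with walls and a clear roof 106 mm above the table, from x = +6 to +122 mm, 80 mm wide inside, its floor 4 mm above the table.
- mouth (a point): Point on the tray's floor, 60 mm above the table, in the plane of the flap, on the tray's centre line; axes as the drop box. The floor is flat from x = -150 mm (open near end) to x = +6 mm, 70 mm wide, between two rails 7 mm high and 6 mm thick, inner faces at y = -26 and +26 mm. A lock body whose middle passes the floor's edge at x = +6 mm tips over it and drops into the bin.
- flap_pin (a point): Axis of the flap's hinge pin: along the drop box's x, at y = +45 mm, 50 mm above the table, in the flap's plane x = 0. The flap is an upright steel plate 4 mm thick across the tray; shut, it covers y = -28 to +24 mm, from 2 to 38 mm above the tray's floor. It turns in its own plane, like a level-crossing gate, so pushing the lock body against it does not open it.
- flap (a joint): Angle of the flap, rad: 0 = shut, 0.95 = its stop. Pushing its finger bar to the drop box's +y (outwards, away from the tray) swings the plate up. The lock body fits under it from about 0.65 rad on; 0.75 to 0.9 gives good room. A spring shuts it: the bar takes about 2 to 5 N.
- bar_mid (a point): Middle of the flap's finger bar, on its axis: steel rod 8 mm thick along the drop box's x, from x = -99 to +1 mm, this point at x = -50 mm, 44 mm above the pin. Shut, it is at y = +45 mm, 94 mm above the table; at 0.8 rad at y = +77 mm, 81 mm above the table. A finger standing upright between tray and bar can push it outwards with its outer side, and slide along it.
- lock_center (a point): centre (half-way up) of the brass lock body, a padlock's body without shackle: block 56 mm long (its x, along the tray), 36 mm wide, 20 mm high, about 0.33 kg, lying flat in the tray between the rails, short of the flap, turned by up to 0.1 rad from the tray's line
- doorknob: brass door knob standing on its round rose, 50 mm across and 50 mm tall, on the table to the right of the tray; origin at the middle of its underside; a bystander, to be left alone
- padlock: complete brass padlock lying flat with its steel shackle (body 40 x 44 x 22 mm, about 75 mm long in all), on the table to the right of the tray; origin at the middle of the underside of its body; a bystander, to be left alone
- pin_jar: small glass jar with steel cap, 44 mm across, 55 mm tall, on the table to the left of the tray's near end; origin at the middle of its underside; a bystander, to be left alone
- carton: small cardboard carton 90 x 60 x 45 mm on the table to the left of the box; origin at the middle of its underside; a bystander, to be left alone
- spray_can: black spray can, 60 mm across, 190 mm tall, on the left of the table; origin at the middle of its underside; a bystander, to be left alone
- screwdriver: screwdriver lying on the table, right; a bystander, to be left alone
- cylinder: plain brass lock cylinder standing on end, 28 mm across, 30 mm tall, on the table, right; origin at the middle of its underside; a bystander, to be left alone
There are look-alikes about, which are no part of the job. What is shaped like the part that bears lock_center but purple is not meant.

How it is judged:
On the way, in this order (a step that is already met when the one before it is completed fails the run):
1. the flap is held up by a finger while the lock body is still on the tray in front of it (value of joint flap above 0.5 rad and contact force between the fingers and flap above 0.3 N and x of lock_center in the frame of dropbox below -0.012 m and z of lock_center in the frame of dropbox above 0.06 m), for 0.2 s.
2. the lock body passes under the flap while a finger holds the flap up (value of joint flap above 0.5 rad and contact force between the fingers and flap above 0.3 N and x of lock_center in the frame of dropbox above -0.01 m and contact force between the fingers and lockbody above 0.02 N).
At the end, for the whole second after the job is handed in: The lock body lies at rest in the bin behind the flap (its centre at least 10 mm below the tray's floor, any way up), and the flap is shut (under 0.05 rad) (x of lock_center in the frame of dropbox between 0.006 and 0.116 m and y of lock_center in the frame of dropbox between -0.04 and 0.04 m and z of lock_center in the frame of dropbox below 0.05 m and value of joint flap below 0.05 rad and linear speed of lockbody below 0.02 m/s); the robot touches nothing.
It fails at once if the lock body is lifted off the tray (its centre more than 12 mm above where it lies) (z of lock_center in the frame of dropbox above 0.082 m).
It fails at once if any bystander is moved by more than 15 mm (distance of any of doorknob, padlock, pin_jar, carton, spray_can, screwdriver, cylinder from where it was at the start of the episode above 0.015 m).
It also fails if it takes over 48 s, if anything falls off the work surface, if the arm or the gripper's body presses on something with over 40 N, if the wrist force passes 120 N, or if a joint passes its speed limit or range.

## Working session

There is one attempt and no reset: what is moved stays moved. The work goes in short steps, Python scripts to look and compute and a tool call to move; the robot and the scene stay as the last step left them, time stands still between calls to the robot, and variables do not carry over. Pictures are saved under pics/ and viewed, and the job is handed in when it is done.

Besides the shell and the picture viewer there is one more tool, called after "Emit:" by a JSON object that holds its "fn" and its "kwargs", one argument or row to a line. jog_arm: Moves the arm, as the interface text tells. Its arguments: {"type":"object","properties":{"deltas":{"type":"array","items":{"type":"array"}},"force":{"type":"number"}},"required":["deltas"]}

```bash
mkdir -p pics; python3 - <<'E'
from plant import ctrl
import cv2,numpy as np
s=ctrl.get_state()
for k,v in s.items(): print(k,np.round(v,4))
for n in("top","side"):
    c=ctrl.read_camera(n); cv2.imwrite(f"pics/{n}0.png",c["pixels"]); np.savez(f"{n}0.npz",**c)
    print(n,c["fx"],c["fy"],c["cx"],c["cy"],c["k1"]);print(np.round(c["T"],3))
E
```

```text
time 0.0
qpos [ 1.141   0.2872  1.5782 -0.      1.2786 -0.15  ]
dq [-0.0003 -0.001  -0.0005 -0.      0.0004  0.0005]
joint_efforts [-9.00000e-04 -4.05965e+01 -2.92634e+01 -2.00000e-04  5.80000e-03
  0.00000e+00]
eef_pos [0.1861 0.6482 0.2299]
tcp_rot [ 0.701  -0.0988  0.0984 -0.6994]
contact_force [-0.1652 -0.4047  0.0461]
wrist_torque [-0.0389  0.0263  0.0055]
opening 0.9972
top 451.3241084651274 451.3241084651274 322.6779475825439 209.59138344610784 -0.11930901998929995
[[ 0.01   0.993 -0.121  0.431]
 [-1.     0.011  0.007  0.005]
 [ 0.008  0.121  0.993  1.405]
 [ 0.     0.     0.     1.   ]]
side 424.22180346766595 424.22180346766595 330.68490067722695 200.34633703274133 -0.10801174681873747
[[ 0.848  0.401 -0.346  0.171]
 [-0.529  0.617 -0.582 -0.645]
 [-0.019  0.677  0.736  0.928]
 [ 0.     0.     0.     1.   ]]
```

View pics/top0.png

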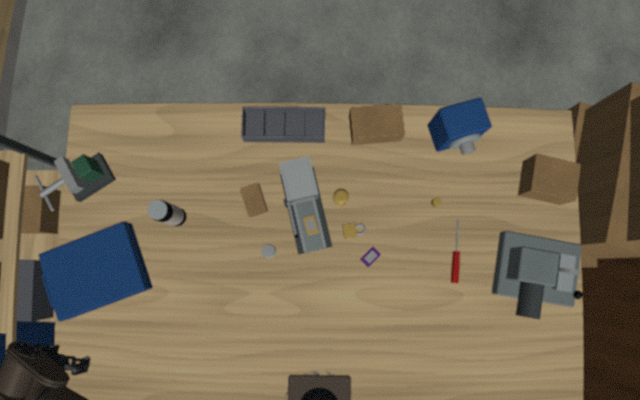

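View pics/side0.png

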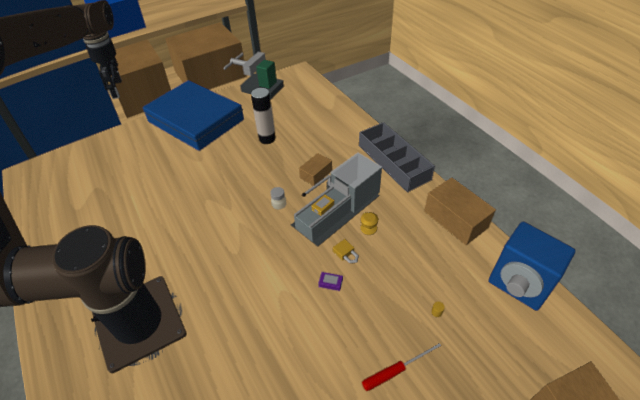

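The top view shows the box at about columns 280–330, rows 155–252, with the open end towards the robot, the lock near (310,226) and the purple decoy at (370,257). The side view agrees. Next I'll zoom in and measure.

```bash
cat > h.py <<'E'
import numpy as np,cv2
def K(c): return np.array([[c["fx"],0,c["cx"]],[0,c["fy"],c["cy"]],[0,0,1.]])
def cloud(c):
    h,w=c["range_z"].shape
    u,v=np.meshgrid(np.arange(w),np.arange(h))
    p=np.stack([u,v],-1).reshape(-1,1,2).astype(np.float64)
    n=cv2.undistortPoints(p,K(c),np.array([float(c["k1"]),0,0,0])).reshape(h,w,2)
    z=c["range_z"]; P=np.stack([n[...,0]*z,-n[...,1]*z,-z,np.ones_like(z)],-1)
    return (P@c["T"].T)[...,:3], n
def proj(c,X):
    X=np.atleast_2d(X); Xc=(np.c_[X,np.ones(len(X))]@np.linalg.inv(c["T"]).T)[:,:3]*[1,-1,-1]
    return cv2.projectPoints(Xc,np.zeros(3),np.zeros(3),K(c),np.array([float(c["k1"]),0,0,0]))[0].reshape(-1,2)
def atz(c,uv,z):
    n=cv2.undistortPoints(np.array(uv,float).reshape(-1,1,2),K(c),np.array([float(c["k1"]),0,0,0])).reshape(-1,2)
    d=np.c_[n[:,0],-n[:,1],-np.ones(len(n))]@c["T"][:3,:3].T; o=c["T"][:3,3]
    return o+d*((z-o[2])/d[:,2])[:,None]
E
python3 - <<'E'
import numpy as np,cv2
from h import *
c=np.load("top0.npz");c=dict(c)
im=c["pixels"]; cv2.imwrite("pics/topz.png",cv2.resize(im[145:265,225:385],None,fx=5,fy=5,interpolation=cv2.INTER_CUBIC))
s=dict(np.load("side0.npz")); cv2.imwrite("pics/sidez.png",cv2.resize(s["pixels"][140:260,255:415],None,fx=5,fy=5,interpolation=cv2.INTER_CUBIC))
P,_=cloud(c)
Z=P[...,2]
print(np.round(Z[150:256:4,276:336:4]*1000).astype(int))
Q,_=cloud(s)
print(np.median(Z[300:350,200:280]),np.median(Q[300:350,240:300,2]))
E
```

```text
[[  -3    0    1    1   -4   -1   -2   -5   -1   -2    5   -1   -3   -3
     0]
 [  -1    2   -3    2    0   -2   -4   -5   -3    0    0   -1   -2   -4
    -1]
 [  -2   -1    0   -4    3    1  103  106  106    1    0   -7    0   -3
    -5]
 [  -4  101   98  104  102  105  103  106  103    1    0   -4   -1   -1
     0]
 [   3  101  104  105  109  103  106  102  103   -1   -1   -3   -7   -4
     3]
 [  -1  107  106  102  101  101  104  111  106  107   -1    0    2   -3
    -2]
 [  -4    1  102  103  106   99  103  105  102  104    1   -1   -3   -4
    -6]
 [   0   -1  108  106  105  107  106  109  101  102    1    0   -4   -2
    -2]
 [   3   -2  107  100  105  106  108  103  104  110    3   -3   -1   -1
     1]
 [   0   -2  104  105  107  109  104  110 1405  104    3    3    0   -3
     3]
 [  -2    1    5  104  107  106  100  105  109  109  103   -2   -4   -3
    -4]
 [  -4   -3    5  105  105  103  108  106  102  105   92   -1   -1   -6
    -3]
 [  -2    2   -1  105  100  103    5    4   96   92   13   -3   -5   -4
    -1]
 [   0   -6   54   92   61   81   67   55   60   58   -3    
[... 406 characters left out ...]
    3
    -7]
 [  -6    1    2   -6   93    3   69   61   82   75   79   64   -3    3
    -5]
 [  -1   -4   -4   -4   -2   -4   69   60   81   77   81   68    1    0
    -2]
 [   0   -5   -8    2   -3   98   73   54   77   77   56   60    5    1
    -1]
 [  -1   -3   -4    3    0   -4   61   60   58   64   58   61   59    2
    -9]
 [  -5    0    1   -2   -4    2    3   55   60   58   62   62   64    6
     2]
 [  -3   -4   -1   -1    3   -4    6   65   61   57   58   60   72    7
    -3]
 [   3    2    0    0    2   -1   -3   69   59   57    2    1    0    0
     3]
 [  -1   -2   -3   -6   -5   -3    2   -4    1   -4    4   -1    6    2
     0]]
-0.0010482962386318961 -0.0009033697972609667
```

View pics/topz.png

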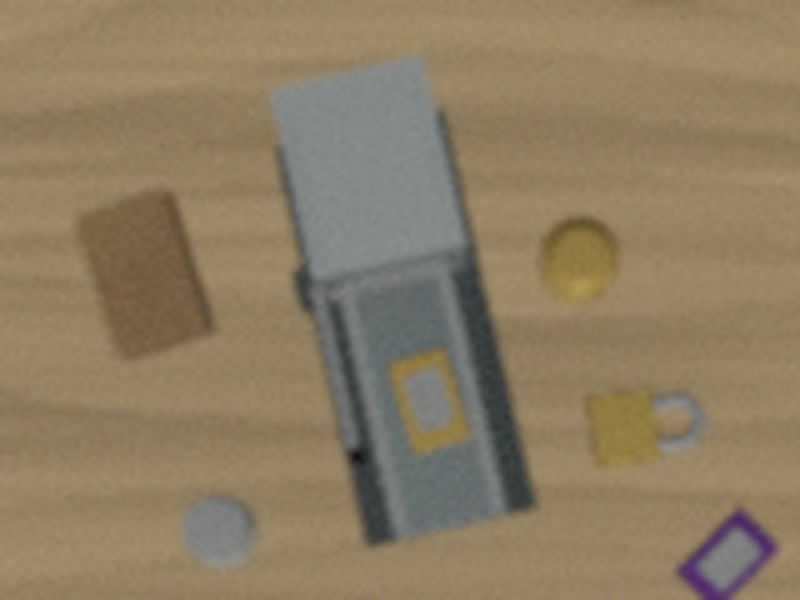

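View pics/sidez.png

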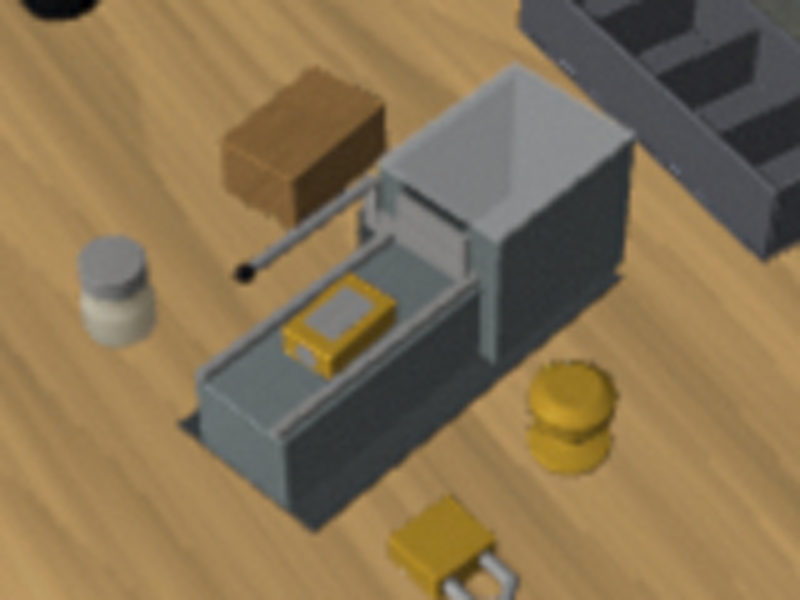

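```bash
cat > fit.py <<'E'
import numpy as np,cv2
from h import *
from scipy.optimize import least_squares
T=dict(np.load("top0.npz"));S=dict(np.load("side0.npz"))
def W(b,p):
    p=np.atleast_2d(np.array(p,float)); a=b[2];R=np.array([[np.cos(a),-np.sin(a)],[np.sin(a),np.cos(a)]])
    return np.c_[p[:,:2]@R.T+b[:2],p[:,2]]
t=.004
top=[((395,540),(-.15,.035,.06)),((506,513),(-.15,-.035,.06)),((356,455),(-.099,.045,.094)),
 ((272,92),(.122+t,.04+t,.106)),((422,58),(.122+t,-.04-t,.106)),((468,262),(.006,-.04-t,.106))]
side=[((200,380),(-.15,.035,.06)),((282,437),(-.15,-.035,.06)),((245,272),(-.099,.045,.094)),
 ((517,64),(.122+t,.04+t,.106)),((634,135),(.122+t,-.04-t,.106)),((497,242),(0,-.04-t,.106))]
def fit(sets):
    def f(b):
        r=[]
        for c,k,o in sets:
            uv=np.array([q[0] for q in k])/5+o
            r.append((proj(c,W(b,[q[1] for q in k]))-uv).ravel())
        return np.concatenate(r)
    s=least_squares(f,[.5,0,.2],loss="soft_l1",f_scale=.7); return s.x,f(s.x)
if __name__=="__main__":
    o1=np.array([225-.4,145-.4]);o2=np.array([255-.4,140-.4])
    for n,ss in(("top",[(T,top,o1)]),("side",[(S,side,o2)]),("both",[(T,top,o1),(S,side,o2)])):
        b,r=fit(ss); print(n,np.round(b,4)); print(np.round(r.reshape(-1,2),1).tolist())
    L=[]
    def box(x0,x1,y0,y1,z0,z1):
        for a,bb in [((x0,y0),(x1,y0)),((x1,y0),(x1,y1)),((x1,y1),(x0,y1)),((x0,y1),(x0,y0))]:
            L.append(((*a,z1),(*bb,z1)))
    box(-.15,.006,-.035,.035,.06,.06);box(-.15,.0,.026,.032,.06,.067);box(-.15,.0,-.032,-.026,.06,.067)
    box(.006,.122,-.04,.04,.0,.106);L+= [((-.099,.045,.094),(.001,.045,.094)),((0,-.028,.062),(0,.024,.062)),((0,-.028,.098),(0,.024,.098)),((0,-.028,.062),(0,-.028,.098)),((0,.024,.062),(0,.024,.098))]
    for n,c,o in(("top",T,(225,145)),("side",S,(255,140))):
        im=cv2.resize(c["pixels"][o[1]:o[1]+120,o[0]:o[0]+160],None,fx=5,fy=5,interpolation=cv2.INTER_CUBIC)
        for l in L:
            p=((proj(c,W(b,l))-o+.4)*5).astype(int); cv2.line(im,tuple(map(int,p[0])),tuple(map(int,p[1])),(0,0,255),1)
        cv2.imwrite(f"pics/ov_{n}.png",im)
E
python3 fit.py
```

```text
top [0.6171 0.0523 0.234 ]
[[-0.2, 0.9], [0.6, 1.1], [0.0, 1.2], [0.5, -1.1], [-0.3, -0.8], [-0.5, -2.3]]
side [0.6198 0.0525 0.2488]
[[-1.3, -0.4], [0.5, 1.9], [-0.0, 0.6], [0.7, -1.2], [0.6, -1.7], [-1.5, 0.2]]
both [0.6189 0.0522 0.2395]
[[0.1, 0.3], [0.9, 0.3], [0.3, 0.6], [0.4, -1.6], [-0.5, -1.4], [-0.5, -3.1], [-1.8, -0.6], [-0.2, 1.9], [-0.4, 0.5], [0.9, -1.0], [0.6, -1.3], [-1.8, 0.5]]
```

View pics/ov_top.png

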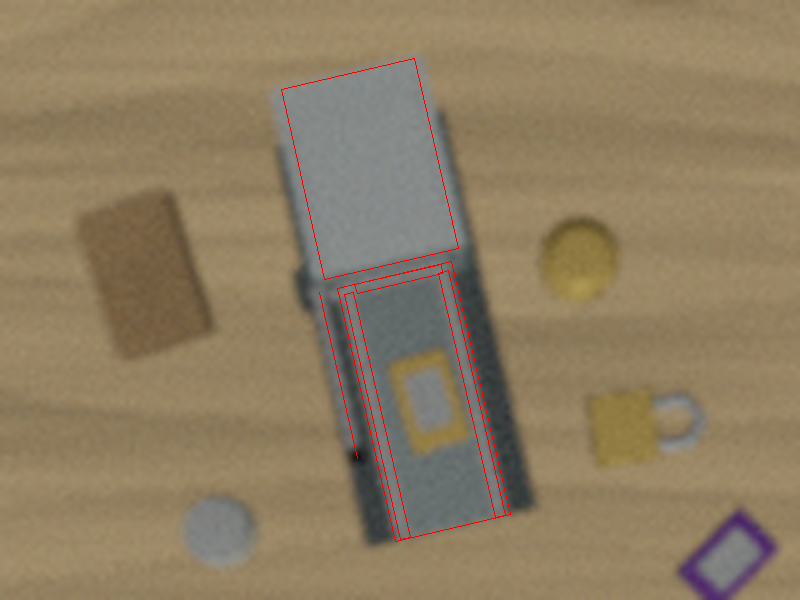

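View pics/ov_side.png

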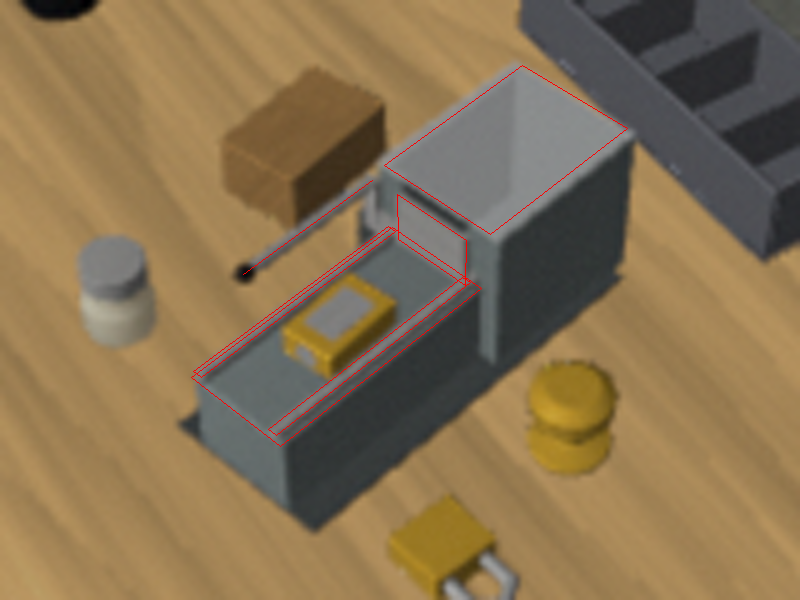

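The overlay sits within about 3 mm of the image in both views. Now I'll refine the fit and measure the lock.

```bash
cat > m.py <<'E'
from fit import *
from plant import ctrl
o1=np.array([225-.4,145-.4]);o2=np.array([255-.4,140-.4])
top2=[((395,540),(-.15,.032,.067)),((506,513),(-.15,-.032,.067))]+top[2:5]
side2=[((202,377),(-.15,.032,.067)),((281,435),(-.15,-.032,.067))]+side[2:5]
for n,ss in(("top",[(T,top2,o1)]),("side",[(S,side2,o2)]),("both",[(T,top2,o1),(S,side2,o2)])):
    b,r=fit(ss); print(n,np.round(b,4),np.round(r.reshape(-1,2),1).tolist())
def inv(b,p):
    a=b[2];R=np.array([[np.cos(a),-np.sin(a)],[np.sin(a),np.cos(a)]]); return (np.atleast_2d(p)[:,:2]-b[:2])@R
for n,c,roi in(("top",T,(205,245,290,330)),("side",S,(190,220,308,336))):
    hsv=cv2.cvtColor(c["pixels"],cv2.COLOR_BGR2HSV); m=np.zeros(hsv.shape[:2],np.uint8)
    r=roi; m[r[0]:r[1],r[2]:r[3]]=cv2.inRange(hsv,(15,110,60),(35,255,255))[r[0]:r[1],r[2]:r[3]]
    v,u=np.nonzero(m); hull=cv2.convexHull(np.c_[u,v].astype(np.float32))
    P=atz(c,hull.reshape(-1,2),.08)
    q=inv(b,P)*1000
    print(n,m.sum()//255,cv2.minAreaRect(q.astype(np.float32)))
hs=ctrl.get_state()
from scipy.spatial.transform import Rotation as Ro
print(np.round(Ro.from_quat(hs["tcp_rot"]).as_matrix(),3))
E
python3 m.py
```

```text
top [0.6184 0.0527 0.2367] [[0.7, 0.2], [-0.4, 0.7], [-0.0, 0.8], [0.3, -1.5], [-0.5, -1.2]]
side [0.6187 0.0511 0.2552] [[-1.0, -0.3], [-0.0, 0.7], [-0.0, 1.2], [0.4, -0.9], [0.4, -1.5]]
both [0.6188 0.0521 0.2446] [[1.3, 0.1], [0.2, 0.4], [0.5, 0.7], [0.2, -1.4], [-0.7, -1.4], [-1.5, -0.9], [-0.7, 0.2], [-0.4, 0.7], [0.7, -1.0], [0.5, -1.4]]
top 78 ((-73.84449768066406, -2.646207809448242), (53.2714958190918, 31.914796829223633), 3.432767868041992)
side 294 ((-77.02946472167969, 7.054374694824219), (88.50555419921875, 66.19036865234375), 77.05630493164062)
[[ 0.961 -0.001  0.276]
 [-0.276 -0.002  0.961]
 [-0.    -1.    -0.002]]
```

```bash
cat > g.py <<'E'
import numpy as np,sys
from plant import ctrl
from scipy.spatial.transform import Rotation as Ro
B=np.array([.617,.052,.240])
a=B[2];Rb=np.array([[np.cos(a),-np.sin(a),0],[np.sin(a),np.cos(a),0],[0,0,1]])
def state():
    s=ctrl.get_state();p=np.array(s["eef_pos"]);R=Ro.from_quat(s["tcp_rot"]).as_matrix()
    pb=Rb.T@(p-[B[0],B[1],0]); Rr=Rb.T@R
    print("t",round(s["time"],2),"box mm",np.round(pb*1000,1),"tilt",round(np.arctan2(Rr[0,1],-Rr[2,1]),3),"yaw",round(np.arctan2(-Rr[0,2],Rr[1,2]),3),"roll",round(Rr[2,2],3),"open",round(float(s["opening"]),3),"F",np.round(Rb.T@np.array(s["contact_force"]),1),"q",np.round(s["qpos"],2))
    return p,R
def tgt(x,y,z,tilt,yaw=0):
    t=tilt;Rt=np.array([[np.cos(t),np.sin(t),0],[0,0,1],[np.sin(t),-np.cos(t),0]])
    Rt=np.c_[[np.cos(t),0,np.sin(t)],[np.sin(t),0,-np.cos(t)],[0,1,0]]
    Rt=Ro.from_euler('z',yaw).as_matrix()@Rt
    p=Rb@np.array([x,y,z])/1000+[B[0],B[1],0]
    return p,Rb@Rt
def to(*A):
    p,R=state()
    for q in A:
        P,RR=tgt(*q); print(q,"turn",np.round(Ro.from_matrix(R.T@RR).as_rotvec(),3),"shift",np.round(R.T@(P-p),4))
if __name__=="__main__":
    to(*[tuple(map(float,x.split(","))) for x in sys.argv[1:]])
E
python3 g.py=1 2>/dev/null; python3 g.py -130,0,120,.4 2>/dev/null || python3 g.py " -130,0,120,.4"
```

```text
t 0.1 box mm [-276.8  681.6  230.1] tilt -0.001 yaw -0.52 roll -0.002 open 0.997 F [0.3 0.2 0.5] q [ 1.14  0.29  1.58  0.    1.28 -0.15]
(-130.0, 0.0, 120.0, 0.4) turn [ 0.106 -0.512 -0.392] shift [ 0.466   0.111  -0.5184]
```

Emit:
{"fn": "jog_arm", "kwargs": {
  "deltas": [
    [[0.02,-0.09,-0.07],[0.03,0.0,-0.03],0.0],
    [[0.04,-0.18,-0.14],[0.06,0.0,-0.06],0.0],
    [[0.06,-0.27,-0.21],[0.09,0.0,-0.09],0.0],
    [[0.08,-0.36,-0.28],[0.12,0.0,-0.12],0.0],
    [[0.1,-0.45,-0.35],[0.15,0.0,-0.15],0.0],
    [[0.106,-0.512,-0.392],[0.175,0.0,-0.18],0.0],
    [[0.106,-0.512,-0.392],[0.2,0.0,-0.21],0.0],
    [[0.106,-0.512,-0.392],[0.225,0.0,-0.24],0.0],
    [[0.106,-0.512,-0.392],[0.25,0.0,-0.27],0.0],
    [[0.106,-0.512,-0.392],[0.28,0.0,-0.3],0.0]
  ],
  "force": 40
}}

```text
time: 0.93
eef_pos: [0.3714, 0.2817, 0.2301]
tcp_rot: [-0.671, -0.223, -0.056, 0.705]
contact_force: [1.7, 0.0, -0.3]
opening: 0.002
```

```bash
python3 g.py " -130,0,120,.4"
```

```text
t 0.93 box mm [-184.   281.5  230.1] tilt 0.4 yaw 0.001 roll 0.0 open 0.002 F [ 1.7 -0.4 -0.3] q [ 0.48 -0.41  2.28 -0.12  0.89 -1.27]
(-130.0, 0.0, 120.0, 0.4) turn [-0.001  0.001  0.   ] shift [ 0.0065  0.1223 -0.2816]
```

Emit:
{"fn": "jog_arm", "kwargs": {
  "deltas": [
    [[0,0,0],[0.0,0.0,-0.04],0.0],
    [[0,0,0],[0.003,0.02,-0.08],0.0],
    [[0,0,0],[0.005,0.03,-0.12],0.0],
    [[0,0,0],[0.005,0.05,-0.16],0.0],
    [[0,0,0],[0.006,0.07,-0.2],0.0],
    [[0,0,0],[0.006,0.09,-0.24],0.0],
    [[0,0,0],[0.006,0.11,-0.27],0.0],
    [[0,0,0],[0.006,0.122,-0.282],0.0],
    [[0,0,0],[0.006,0.122,-0.282],0.0]
  ]
}}

```text
time: 1.68
eef_pos: [0.4896, 0.0177, 0.1167]
tcp_rot: [-0.671, -0.219, -0.056, 0.706]
contact_force: [-0.4, 0.4, -0.1]
opening: -0.001
```

```bash
cat > look.py <<'E'
import sys,cv2
from plant import ctrl
n=sys.argv[1]
import numpy as np
for c,(x,y,w,h) in(("top",(265,190,90,75)),("side",(265,130,130,110))):
    d=ctrl.read_camera(c); np.savez(f"{c}_{n}.npz",**d)
    f=600//w
    im=cv2.resize(d["pixels"][y:y+h,x:x+w],None,fx=f,fy=f,interpolation=cv2.INTER_CUBIC)
    cv2.imwrite(f"pics/{c}_{n}.png",im)
E
python3 look.py a; python3 g.py " -122,-1,67,.4"
```

```text
t 1.78 box mm [-131.4   -0.4  119. ] tilt 0.397 yaw -0.0 roll 0.002 open -0.002 F [-0.5  0.  -0.1] q [-0.27 -0.2   2.34  0.31  0.67 -2.28]
(-122.0, -1.0, 67.0, 0.4) turn [-0.002 -0.001 -0.003] shift [-0.0115  0.0516 -0.0006]
```

View pics/side_a.png

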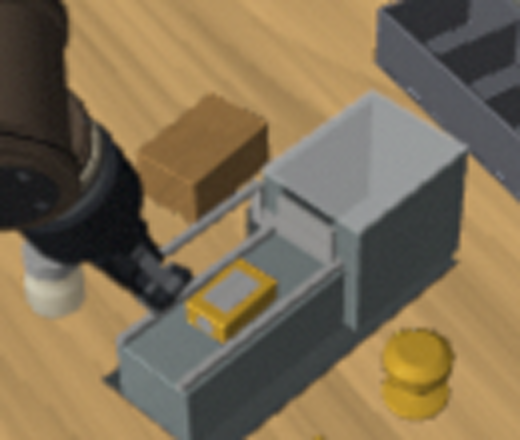

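View pics/top_a.png

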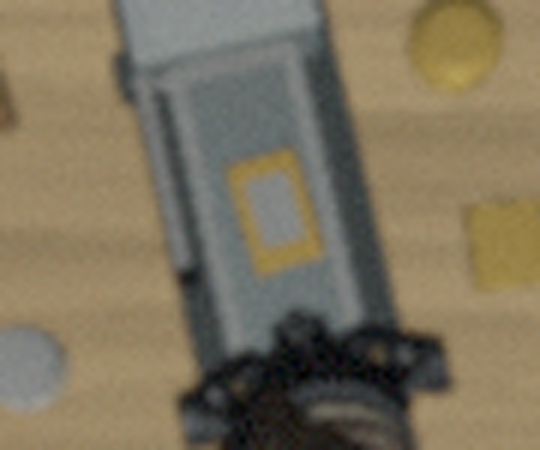

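```bash
python3 - <<'E'
from h import *
import g
c=dict(np.load("top_a.npz"))
pts=[(-121.5,-14.5,123),(-121.5,14.5,123),(-131.4,0,119),(-99,45,94)]
W=[g.Rb@np.array(p)/1000+[g.B[0],g.B[1],0] for p in pts]
print((proj(c,W)-[265,190]+.4)*6)
E
```

```text
[[319.26160477 297.82872162]
 [259.56235929 311.76046988]
 [294.25111339 325.56226754]
 [189.24126336 283.82897437]]
```

Emit:
{"fn": "jog_arm", "kwargs": {
  "deltas": [
    [[0,0,0],[-0.013,0.012,0.0],0.0],
    [[0,0,0],[-0.013,0.025,0.0],0.0],
    [[0,0,0],[-0.012,0.037,0.0],0.0],
    [[0,0,0],[-0.012,0.047,0.0],0.0],
    [[0,0,0],[-0.012,0.05,0.0],0.0],
    [[0,0,0],[-0.012,0.05,0.0],0.0]
  ]
}}

```text
time: 2.28
eef_pos: [0.4971, 0.0239, 0.0684]
tcp_rot: [-0.671, -0.222, -0.055, 0.706]
contact_force: [0.1, -0.0, -0.7]
opening: 0.005
```

```bash
python3 look.py b; python3 g.py " -90,-1,68,.4"
```

```text
t 2.38 box mm [-122.7    0.3   69.3] tilt 0.399 yaw 0.001 roll 0.001 open 0.002 F [ 0.3 -0.6  0.5] q [-0.25 -0.08  2.35  0.36  0.55 -2.34]
(-90.0, -1.0, 68.0, 0.4) turn [-0.002  0.001 -0.001] shift [ 0.0296  0.0139 -0.0014]
```

View pics/side_b.png

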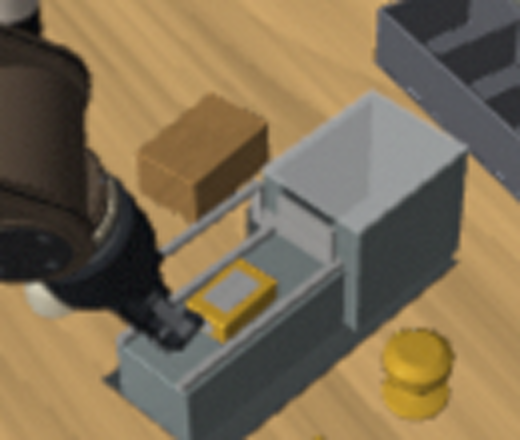

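View pics/top_b.png

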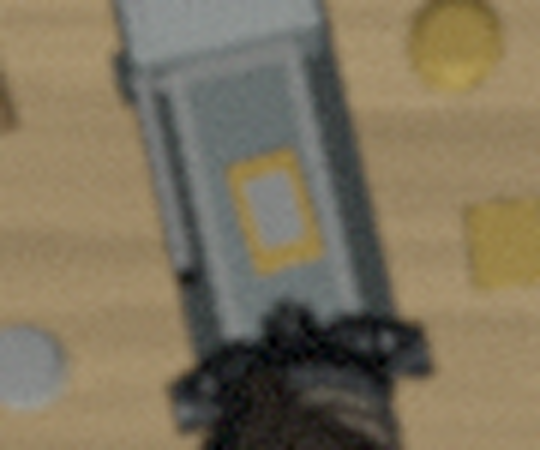

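Emit:
{"fn": "jog_arm", "kwargs": {
  "deltas": [
    [[0,0,0],[0.004,0.003,-0.001],0.0],
    [[0,0,0],[0.008,0.005,-0.001],0.0],
    [[0,0,0],[0.012,0.006,-0.001],0.0],
    [[0,0,0],[0.016,0.008,-0.001],0.0],
    [[0,0,0],[0.02,0.01,-0.001],0.0],
    [[0,0,0],[0.024,0.012,-0.001],0.0],
    [[0,0,0],[0.028,0.013,-0.001],0.0],
    [[0,0,0],[0.031,0.015,-0.001],0.0],
    [[0,0,0],[0.034,0.016,-0.001],0.0],
    [[0,0,0],[0.034,0.016,-0.001],0.0]
  ]
}}

```text
time: 3.22
eef_pos: [0.5351, 0.0312, 0.0677]
tcp_rot: [-0.671, -0.222, -0.056, 0.705]
contact_force: [-0.4, -0.1, -0.8]
opening: 0.001
```

```bash
python3 look.py c; python3 g.py " -92,0,80,.4" " -92,0,85,.4"
```

```text
t 3.32 box mm [-84.6  -0.8  67.9] tilt 0.4 yaw 0.001 roll 0.001 open -0.001 F [-0.   0.4  0.6] q [-0.21  0.01  2.26  0.35  0.53 -2.29]
(-92.0, 0.0, 80.0, 0.4) turn [-0.001  0.    -0.   ] shift [-0.0021 -0.014   0.0008]
(-92.0, 0.0, 85.0, 0.4) turn [-0.001  0.    -0.   ] shift [-0.0001 -0.0187  0.0008]
```

View pics/side_c.png

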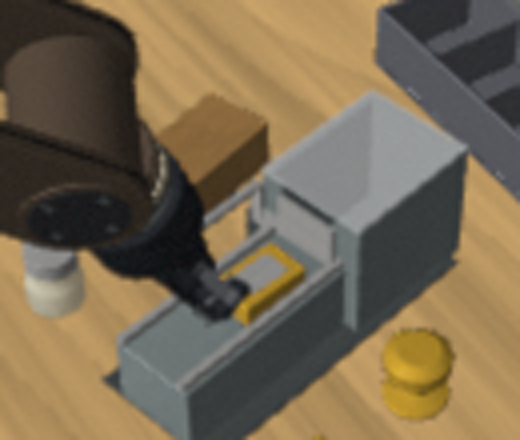

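View pics/top_c.png

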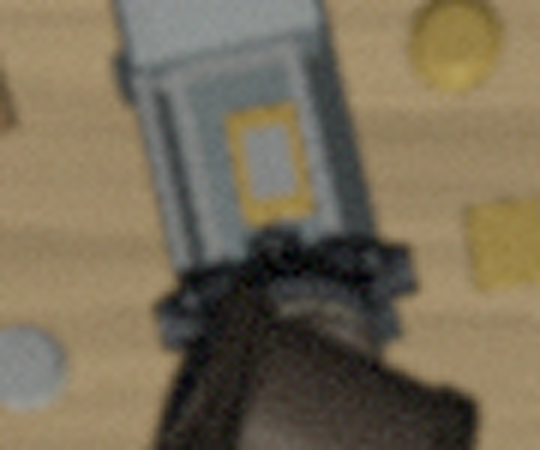

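Emit:
{"fn": "jog_arm", "kwargs": {
  "deltas": [
    [[0,0,0],[-0.003,-0.004,-0.002],0.0],
    [[0,0,0],[-0.004,-0.01,-0.006],0.0],
    [[0,0,0],[-0.003,-0.012,-0.012],0.1],
    [[0,0,0],[-0.003,-0.012,-0.016],0.6],
    [[0,0,0],[-0.003,-0.012,-0.016],0.6],
    [[0,0,0],[-0.003,-0.012,-0.016],0.6],
    [[0,0,0],[-0.003,-0.012,-0.016],0.6]
  ]
}}

```text
time: 3.9
eef_pos: [0.5315, 0.0136, 0.0776]
tcp_rot: [-0.671, -0.222, -0.056, 0.705]
contact_force: [-0.3, -0.2, -0.3]
opening: 0.599
```

```bash
python3 look.py d; python3 g.py " -92,30,77,.4" " -92,30,70,.4"; python3 - <<'E'
from h import *
import g
c=dict(np.load("top_d.npz"))
hsv=cv2.cvtColor(c["pixels"],cv2.COLOR_BGR2HSV); m=cv2.inRange(hsv,(15,110,60),(35,255,255))
m[:200]=0;m[240:]=0;m[:,:295]=0;m[:,325:]=0
v,u=np.nonzero(m);P=atz(c,np.c_[u,v],.08); q=((P-[g.B[0],g.B[1],.08])@g.Rb)[:,:2]*1000
print(cv2.minAreaRect(q.astype(np.float32)),q.mean(0))
E
```

```text
t 4.0 box mm [-92.2 -16.7  77.5] tilt 0.4 yaw 0.001 roll 0.001 open 0.603 F [ 0.8 -0.2  0.3] q [-0.25 -0.01  2.27  0.35  0.56 -2.34]
(-92.0, 30.0, 77.0, 0.4) turn [-0.001  0.    -0.   ] shift [0.     0.0006 0.0467]
(-92.0, 30.0, 70.0, 0.4) turn [-0.001  0.    -0.   ] shift [-0.0027  0.0071  0.0467]
((-49.112953186035156, -5.975063323974609), (32.010154724121094, 53.225406646728516), 86.49651336669922) [-50.81817003  -5.89358361]
```

View pics/side_d.png

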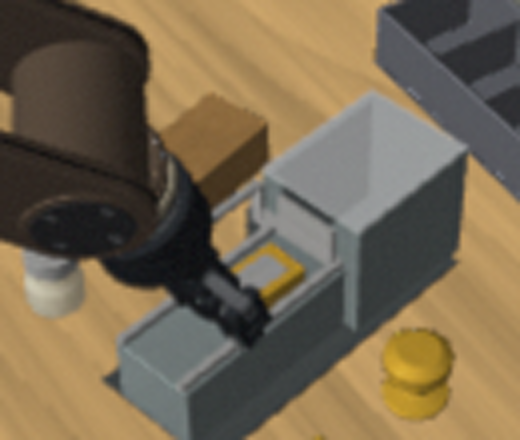

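View pics/top_d.png

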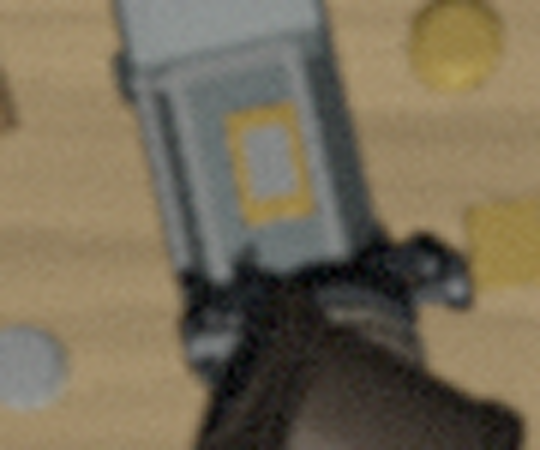

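Emit:
{"fn": "jog_arm", "kwargs": {
  "deltas": [
    [[0,0,0],[0.0,0.001,0.006],0.66],
    [[0,0,0],[0.0,0.001,0.012],0.66],
    [[0,0,0],[0.0,0.001,0.018],0.66],
    [[0,0,0],[0.0,0.001,0.022],0.66],
    [[0,0,0],[0.0,0.001,0.026],0.66],
    [[0,0,0],[0.0,0.001,0.03],0.66],
    [[0,0,0],[0.0,0.001,0.033],0.66]
  ]
}}

```text
time: 4.58
eef_pos: [0.5238, 0.0463, 0.0765]
tcp_rot: [-0.671, -0.223, -0.056, 0.705]
contact_force: [0.7, -3.6, -1.3]
opening: 0.658
```

```bash
python3 look.py e; python3 g.py " -92,30,77,.4" " -92,30,70,.4"
```

```text
t 4.68 box mm [-91.8  16.6  76.7] tilt 0.4 yaw 0.001 roll 0.001 open 0.661 F [-0.1 -3.1 -1. ] q [-0.18 -0.03  2.28  0.32  0.54 -2.24]
(-92.0, 30.0, 77.0, 0.4) turn [-0.001  0.001 -0.   ] shift [-0.     -0.0004  0.0134]
(-92.0, 30.0, 70.0, 0.4) turn [-0.001  0.001 -0.   ] shift [-0.0028  0.0061  0.0134]
```

View pics/side_e.png

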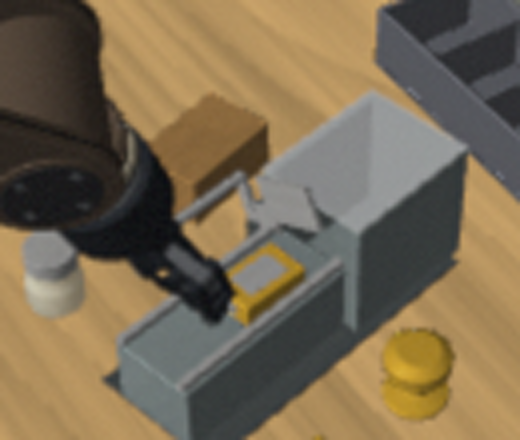

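View pics/top_e.png

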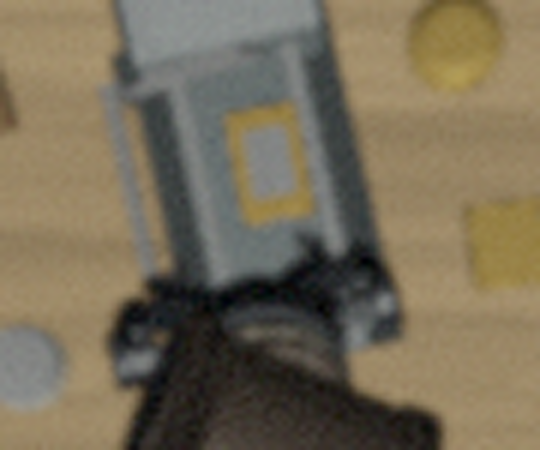

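Emit:
{"fn": "jog_arm", "kwargs": {
  "deltas": [
    [[0,0,0],[0.0,0.0,0.004],0.66],
    [[0,0,0],[0.0,0.0,0.008],0.66],
    [[0,0,0],[0.0,0.0,0.012],0.66],
    [[0,0,0],[-0.001,0.002,0.014],0.66],
    [[0,0,0],[-0.002,0.004,0.014],0.66],
    [[0,0,0],[-0.003,0.006,0.014],0.66],
    [[0,0,0],[-0.003,0.006,0.014],0.66]
  ]
}}

```text
time: 5.27
eef_pos: [0.5206, 0.06, 0.0703]
tcp_rot: [-0.671, -0.223, -0.056, 0.705]
contact_force: [0.9, -2.3, 3.7]
opening: 0.663
```

```bash
python3 look.py f; python3 g.py " -80,30,68,.4" " -24,30,68,.4"
```

```text
t 5.37 box mm [-91.7  30.5  70.4] tilt 0.401 yaw 0.001 roll 0.001 open 0.655 F [-0.  -2.   3.2] q [-0.15 -0.02  2.29  0.31  0.52 -2.2 ]
(-80.0, 30.0, 68.0, 0.4) turn [-0.001  0.001  0.001] shift [ 0.0099  0.0068 -0.0005]
(-24.0, 30.0, 68.0, 0.4) turn [-0.001  0.001  0.001] shift [ 0.0614  0.0286 -0.0006]
```

View pics/side_f.png

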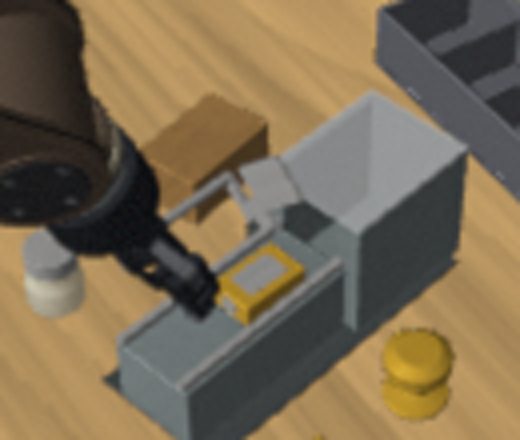

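View pics/top_f.png

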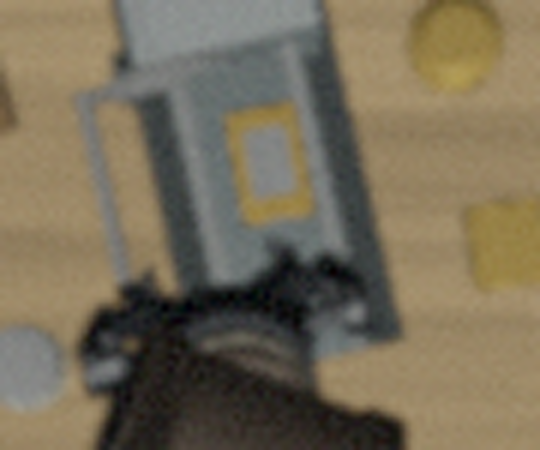

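```bash
python3 - <<'E'
from h import *
import g
for n in("side_f","side_c","side_e"):
    c=dict(np.load(n+".npz")); P,_=cloud(c); q=((P-[g.B[0],g.B[1],0])@g.Rb)*1000
    im=c["pixels"].max(-1)
    m=(im<60)&(q[...,2]>62)&(q[...,2]<110)&(q[...,0]>-140)&(q[...,0]<-60)&(q[...,1]>-40)&(q[...,1]<30)
    pts=q[m]; print(n,len(pts)); print(np.round(pts[np.argsort(pts[:,2])][:25]).astype(int).tolist())
E
```

```text
side_f 9
[[-60, 27, 64], [-104, -4, 79], [-105, -8, 82], [-101, -8, 83], [-98, -9, 85], [-100, -7, 86], [-105, -9, 87], [-97, -8, 88], [-96, -11, 89]]
side_c 5
[[-105, -4, 87], [-114, -4, 103], [-112, -13, 104], [-116, -14, 107], [-117, -30, 110]]
side_e 7
[[-105, -16, 85], [-103, -22, 87], [-106, -21, 90], [-98, -21, 90], [-101, -24, 91], [-103, -22, 92], [-97, -23, 95]]
```

```bash
python3 - <<'E'
from h import *
import g
for n in("side_f","side_c"):
    c=dict(np.load(n+".npz")); P,_=cloud(c); q=((P-[g.B[0],g.B[1],0])@g.Rb)*1000
    p=c["pixels"].astype(int); 
    print(n)
    for v in range(192,214,1):
        print(v,[ (u,*np.round(q[v,u]).astype(int).tolist(),int(p[v,u].max())) for u in range(309,324,2)])
E
```

```text
side_f
192 [(309, -111, 3, 144, 38), (311, -108, -1, 145, 61), (313, -13, 100, 0, 167), (315, -8, 97, -1, 176), (317, -4, 92, -1, 174), (319, 0, 87, 0, 171), (321, 5, 84, -2, 174), (323, -35, 32, 65, 153)]
193 [(309, -111, 3, 141, 66), (311, -108, -1, 141, 34), (313, -123, -26, 171, 81), (315, -13, 92, 1, 154), (317, -6, 90, -2, 176), (319, -3, 85, -1, 170), (321, 3, 82, -4, 157), (323, -39, 28, 68, 132)]
194 [(309, -133, -22, 171, 88), (311, -107, 1, 135, 56), (313, -126, -29, 172, 42), (315, -122, -32, 171, 82), (317, -9, 88, -3, 176), (319, -6, 82, -1, 168), (321, -43, 32, 64, 137), (323, -40, 27, 66, 109)]
195 [(309, -134, -23, 170, 92), (311, -130, -26, 169, 77), (313, -129, -32, 172, 50), (315, -125, -35, 172, 35), (317, -12, 84, -1, 162), (319, -51, 32, 66, 152), (321, -47, 29, 65, 115), (323, -39, 28, 60, 83)]
196 [(309, -136, -24, 169, 90), (311, -133, -29, 170, 85), (313, -131, -35, 173, 65), (315, -126, -36, 170, 25), (317, -14, 82, -3, 135), (319, -53, 30, 65, 131), (321, -48, 27, 63, 86), (323, -43, 24, 61, 119)]
197 [(309, -135, -23, 164, 83), (311, -133, -28, 166, 90),
[... 7551 characters left out ...]
), (319, -87, -4, 60, 81), (321, -81, -6, 57, 100), (323, -79, -11, 59, 114)]
211 [(309, -108, 14, 59, 118), (311, -102, 12, 56, 118), (313, -101, 5, 61, 117), (315, -96, 3, 58, 117), (317, -91, 0, 57, 99), (319, -88, -5, 58, 117), (321, -85, -9, 58, 117), (323, -80, -12, 56, 114)]
212 [(309, -110, 11, 60, 119), (311, -105, 9, 57, 117), (313, -102, 4, 58, 117), (315, -99, -1, 60, 117), (317, -94, -4, 58, 118), (319, -90, -7, 57, 119), (321, -85, -10, 55, 115), (323, -83, -15, 57, 113)]
213 [(309, -112, 10, 57, 117), (311, -108, 6, 57, 117), (313, -106, 0, 60, 118), (315, -100, -2, 57, 117), (317, -97, -6, 58, 117), (319, -95, -12, 60, 118), (321, -91, -15, 60, 115), (323, -86, -19, 59, 117)]
```

```bash
python3 g.py " -92,24,70,.4" " -92,24,63,.4" " -92,30,59,.4"
```

```text
t 5.37 box mm [-91.7  30.5  70.4] tilt 0.401 yaw 0.001 roll 0.001 open 0.655 F [-0.  -2.   3.2] q [-0.15 -0.02  2.29  0.31  0.52 -2.2 ]
(-92.0, 24.0, 70.0, 0.4) turn [-0.001  0.001  0.001] shift [-0.0004  0.0003 -0.0065]
(-92.0, 24.0, 63.0, 0.4) turn [-0.001  0.001  0.001] shift [-0.0031  0.0067 -0.0065]
(-92.0, 30.0, 59.0, 0.4) turn [-0.001  0.001  0.001] shift [-0.0047  0.0104 -0.0005]
```

Emit:
{"fn": "jog_arm", "kwargs": {
  "deltas": [
    [[0,0,0],[0,0,-0.003],0.66],
    [[0,0,0],[0,0,-0.007],0.66],
    [[0,0,0],[-0.001,0.003,-0.007],0.66],
    [[0,0,0],[-0.003,0.006,-0.007],0.66],
    [[0,0,0],[-0.004,0.009,-0.007],0.66],
    [[0,0,0],[-0.004,0.01,-0.005],0.66],
    [[0,0,0],[-0.004,0.01,-0.002],0.66],
    [[0,0,0],[-0.004,0.01,0],0.66],
    [[0,0,0],[-0.004,0.01,0],0.66]
  ]
}}

```text
time: 6.12
eef_pos: [0.5207, 0.0586, 0.0587]
tcp_rot: [-0.672, -0.224, -0.056, 0.704]
contact_force: [1.4, -9.7, -2.3]
opening: 0.661
```

```bash
python3 look.py i; python3 g.py " -80,30,60,.4" " -60,30,60,.4"
```

```text
t 6.22 box mm [-91.9  29.2  58.8] tilt 0.4 yaw 0.002 roll -0.003 open 0.658 F [-0.6 -9.2 -1. ] q [-0.15  0.    2.29  0.32  0.49 -2.22]
(-80.0, 30.0, 60.0, 0.4) turn [0.002 0.003 0.   ] shift [0.0115 0.0035 0.0007]
(-60.0, 30.0, 60.0, 0.4) turn [0.002 0.003 0.   ] shift [0.0299 0.0113 0.0007]
```

View pics/side_i.png

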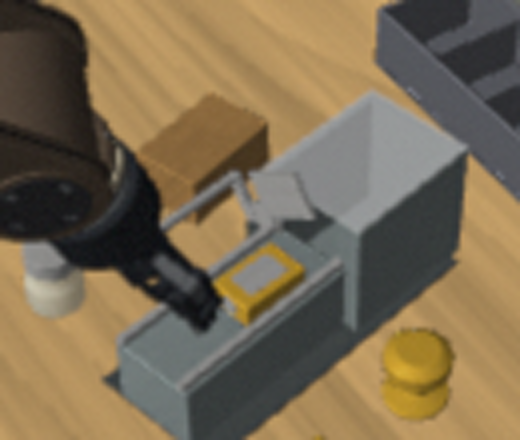

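View pics/top_i.png

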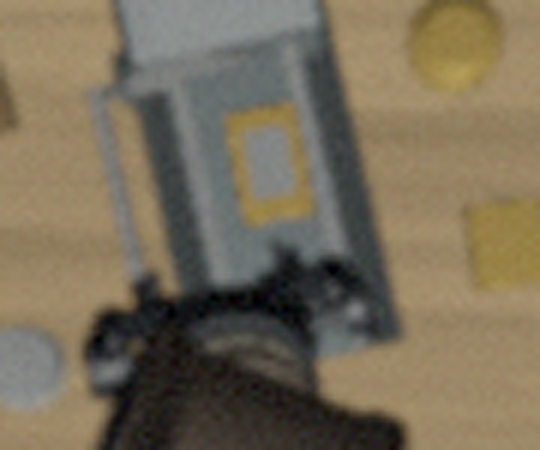

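```bash
python3 - <<'E'
from h import *
import g
c=dict(np.load("top0.npz"))
J=atz(c,[(268.6,251)],.055); print("jar",(J-[g.B[0],g.B[1],0])@g.Rb*1000)
for n in "fi":
    c=dict(np.load(f"top_{n}.npz")); 
    for uv in [((80,100),(125,275)),((100,95),(140,270))]:
        P=atz(c,[(a/6+265-.4,b/6+190-.4) for a,b in uv],.083); 
        print(n,np.round((P-[g.B[0],g.B[1],0])@g.Rb*1000))
    im=c["pixels"][225:260,273:333]; cv2.imwrite(f"pics/zz_{n}.png",cv2.convertScaleAbs(cv2.resize(im,None,fx=12,fy=12,interpolation=cv2.INTER_CUBIC),alpha=2))
    c=dict(np.load(f"side_{n}.npz"));im=c["pixels"][175:225,285:345]; cv2.imwrite(f"pics/zs_{n}.png",cv2.convertScaleAbs(cv2.resize(im,None,fx=12,fy=12,interpolation=cv2.INTER_CUBIC),alpha=2))
E
```

```text
jar [[-118.6871208  135.8993176   55.       ]]
f [[  2.  78.  83.]
 [-87.  75.  83.]]
f [[  2.  68.  83.]
 [-86.  67.  83.]]
i [[  2.  78.  83.]
 [-87.  75.  83.]]
i [[  2.  68.  83.]
 [-86.  67.  83.]]
```

View pics/zz_i.png

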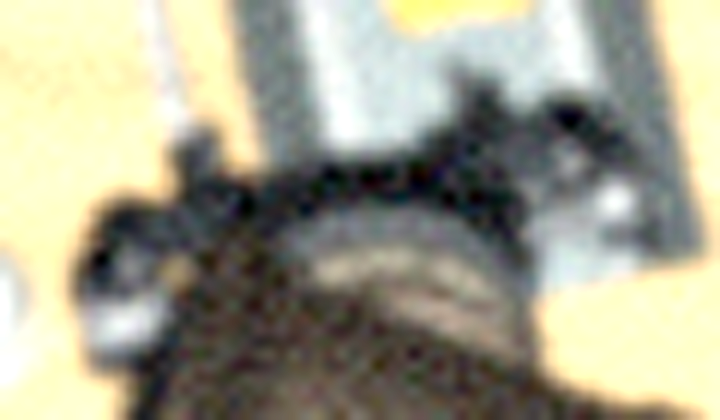

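View pics/zs_i.png

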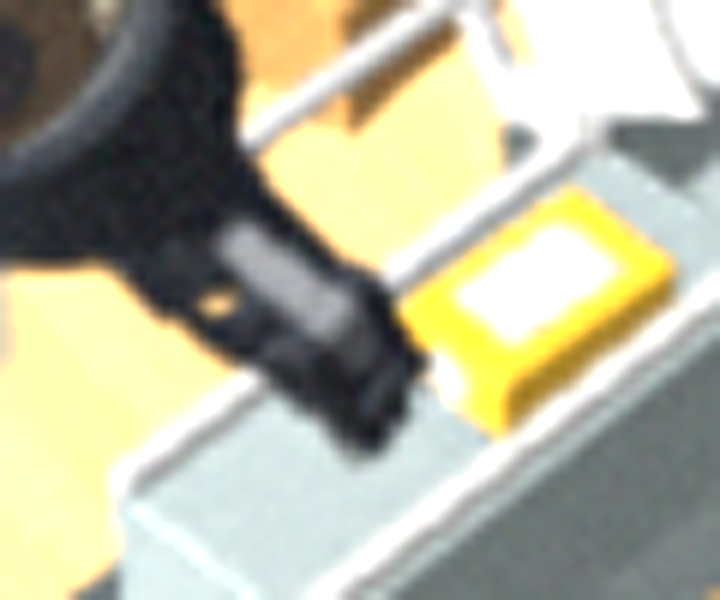

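View pics/zz_f.png

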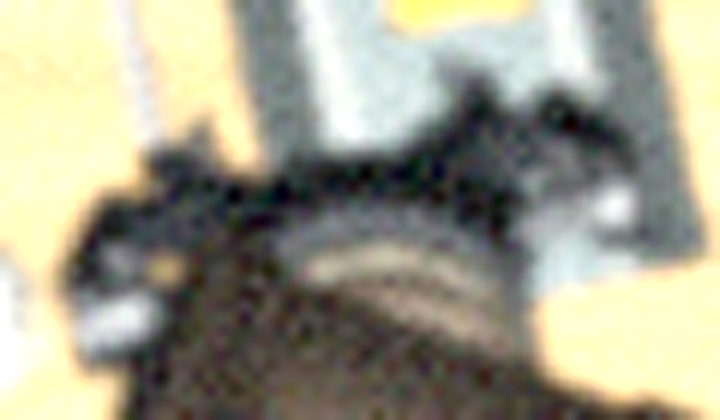

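```bash
python3 - <<'E'
import g
from g import *
s=ctrl.get_state();p,R=g.state()
F=np.array(s["contact_force"]);M=np.array(s["wrist_torque"])
print("box F",Rb.T@F,"M",Rb.T@M,"tool F",R.T@F,"M",R.T@M)
r=np.cross(F,M)/(F@F); print("r perp box mm",Rb.T@r*1000)
from h import *
for n in "fi":
    c=dict(np.load(f"side_{n}.npz")); P,_=cloud(c); q=((P-[B[0],B[1],0])@Rb)*1000
    m=(q[...,1]>55)&(q[...,1]<95)&(q[...,2]>66)&(q[...,2]<100)&(q[...,0]>-100)&(q[...,0]<10)
    m[:, :290]=0
    x=q[m]; print(n,len(x),np.round(x[np.argsort(x[:,0])][::4]).astype(int).tolist())
E
```

```text
t 6.22 box mm [-91.9  29.2  58.8] tilt 0.4 yaw 0.002 roll -0.003 open 0.658 F [-0.6 -9.2 -1. ] q [-0.15  0.    2.29  0.32  0.49 -2.22]
box F [-0.64776839 -9.23751709 -1.0424904 ] M [-1.55144348  0.41350587 -0.58223892] tool F [-1.03110797  0.72848057 -9.23278098] M [-1.65440766 -0.06959746  0.41839891]
r perp box mm [  66.9005551    14.28185085 -168.12136246]
f 81 [[-58, 76, 84], [-54, 72, 80], [-50, 76, 82], [-46, 72, 86], [-38, 77, 81], [-34, 77, 82], [-30, 77, 83], [-26, 77, 84], [-22, 77, 82], [-17, 74, 79], [-13, 73, 85], [-8, 74, 85], [-3, 75, 85], [-1, 74, 84], [0, 57, 95], [1, 72, 73], [2, 57, 66], [2, 65, 69], [3, 61, 98], [4, 74, 81], [6, 65, 74]]
i 83 [[-69, 64, 89], [-65, 68, 90], [-60, 65, 89], [-55, 70, 90], [-50, 67, 88], [-47, 66, 91], [-42, 68, 87], [-37, 69, 90], [-33, 65, 90], [-28, 70, 90], [-23, 67, 89], [-19, 68, 89], [-14, 68, 86], [-9, 69, 90], [-4, 70, 89], [-1, 58, 71], [0, 66, 89], [1, 60, 73], [1, 64, 77], [2, 61, 83], [4, 58, 80]]
```

The bar sat at about 0.8 rad against the wide fingertip in the earlier view. It has now slipped to y ≈ 67, z ≈ 89 mm (about 0.53 rad), behind the narrower part of the finger, and it is wedged (9 N). I'll unhook it by moving in and up, then push out at the fingertip and lower less.

Emit:
{"fn": "jog_arm", "kwargs": {
  "deltas": [
    [[0,0,0],[0,0,-0.004],0.66],
    [[0,0,0],[0,0,-0.008],0.66],
    [[0,0,0],[0.002,-0.005,-0.01],0.66],
    [[0,0,0],[0.004,-0.01,-0.01],0.66],
    [[0,0,0],[0.006,-0.014,-0.01],0.66],
    [[0,0,0],[0.006,-0.014,-0.01],0.66]
  ]
}}

```text
time: 6.72
eef_pos: [0.5205, 0.0488, 0.0719]
tcp_rot: [-0.672, -0.222, -0.053, 0.704]
contact_force: [-0.5, -5.1, -5.3]
opening: 0.662
```

```bash
python3 look.py j; python3 g.py " -92,31,72,.4" " -92,31,62,.4";python3 - <<'E'
from g import *
from h import *
for n in "j":
    c=dict(np.load(f"side_{n}.npz")); P,_=cloud(c); q=((P-[B[0],B[1],0])@Rb)*1000
    m=(q[...,1]>35)&(q[...,1]<95)&(q[...,2]>72)&(q[...,2]<100)&(q[...,0]>-70)&(q[...,0]<-10)
    x=q[m]; print(n,len(x),np.median(x,0))
E
```

```text
t 6.82 box mm [-94.5  20.1  71.8] tilt 0.394 yaw 0.004 roll -0.002 open 0.662 F [-3.1 -4.7 -5.5] q [-0.18 -0.03  2.29  0.31  0.54 -2.23]
(-92.0, 31.0, 72.0, 0.4) turn [ 0.001  0.005 -0.006] shift [0.0024 0.0008 0.0109]
(-92.0, 31.0, 62.0, 0.4) turn [ 0.001  0.005 -0.006] shift [-0.0014  0.01    0.011 ]
j 52 [-39.04192657  58.12269555  92.61108784]
```

View pics/side_j.png

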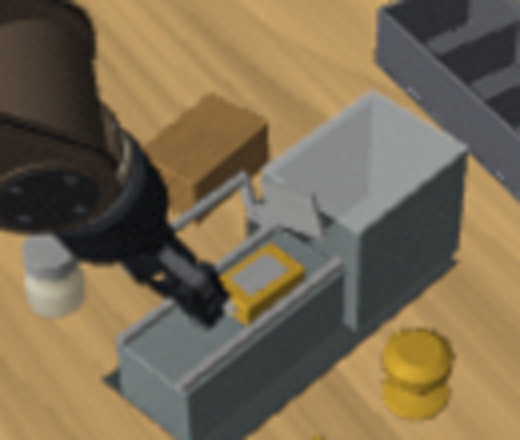

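Emit:
{"fn": "jog_arm", "kwargs": {
  "deltas": [
    [[0,0,0],[0,0,-0.006],0.66],
    [[0,0,0],[0,0,-0.012],0.66],
    [[0,0,0],[0.0,0,-0.018],0.66],
    [[0,0,0],[0.0,0.0,-0.023],0.66],
    [[0,0,0],[0.002,-0.001,-0.024],0.66],
    [[0,0,0],[0.003,-0.002,-0.024],0.66],
    [[0,0,0],[0.003,-0.002,-0.024],0.66]
  ]
}}

```text
time: 7.4
eef_pos: [0.5287, 0.0262, 0.0754]
tcp_rot: [-0.672, -0.222, -0.053, 0.704]
contact_force: [0.5, 0.3, -0.3]
opening: 0.658
```

```bash
cat > bar.py <<'E'
import sys
from g import *
from h import *
n=sys.argv[1]
c=dict(np.load(f"side_{n}.npz")); P,_=cloud(c); q=((P-[B[0],B[1],0])@Rb)*1000
m=(q[...,1]>37)&(q[...,1]<95)&(q[...,2]>72)&(q[...,2]<103)&(q[...,0]>-60)&(q[...,0]<-10)
x=q[m]; b=np.median(x,0);print("bar",n,len(x),b,"angle",np.arctan2(b[1]-45,b[2]-50))
E
python3 look.py k; python3 g.py " -91,31,72,.4" " -91,31,62,.4";python3 bar.py k
```

```text
t 7.5 box mm [-92.3  -3.7  75. ] tilt 0.394 yaw 0.004 roll -0.002 open 0.652 F [ 0.7 -0.5  1.1] q [-0.23 -0.02  2.27  0.33  0.55 -2.3 ]
(-91.0, 31.0, 72.0, 0.4) turn [ 0.     0.005 -0.006] shift [0.0002 0.0033 0.0347]
(-91.0, 31.0, 62.0, 0.4) turn [ 0.     0.005 -0.006] shift [-0.0036  0.0125  0.0348]
bar k 45 [-33.31395865  43.78060242  95.76922973] angle -0.026635999774517048
```

View pics/side_k.png

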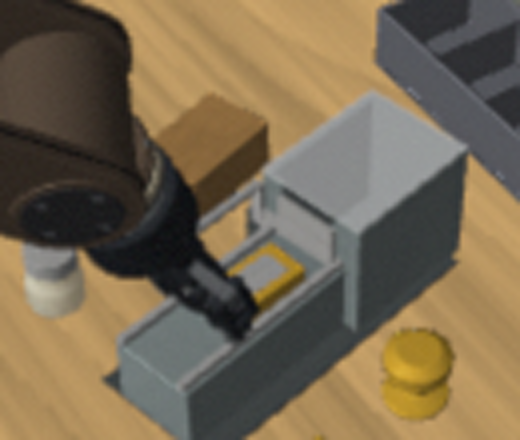

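Emit:
{"fn": "jog_arm", "kwargs": {
  "deltas": [
    [[0,0,0],[0.001,-0.001,0.005],0.66],
    [[0,0,0],[0.001,-0.001,0.009],0.66],
    [[0,0,0],[0.001,-0.001,0.013],0.66],
    [[0,0,0],[0.0,0.0,0.018],0.66],
    [[0,0,0],[-0.001,0.002,0.023],0.66],
    [[0,0,0],[-0.002,0.004,0.027],0.66],
    [[0,0,0],[-0.003,0.007,0.03],0.66],
    [[0,0,0],[-0.004,0.009,0.033],0.66],
    [[0,0,0],[-0.004,0.01,0.035],0.66],
    [[0,0,0],[-0.004,0.01,0.035],0.66]
  ]
}}

```text
time: 8.33
eef_pos: [0.5201, 0.0608, 0.0642]
tcp_rot: [-0.672, -0.222, -0.053, 0.704]
contact_force: [1.3, -2.3, 2.2]
opening: 0.662
```

```bash
python3 look.py l; python3 g.py " -80,31,63,.4" " -60,31,62,.4";python3 bar.py l
```

```text
t 8.43 box mm [-92.   31.2  64.4] tilt 0.395 yaw 0.004 roll -0.002 open 0.664 F [-0.2 -2.6  2.8] q [-0.15 -0.01  2.29  0.3   0.51 -2.2 ]
(-80.0, 31.0, 63.0, 0.4) turn [ 0.001  0.005 -0.005] shift [ 0.0105  0.0059 -0.0003]
(-60.0, 31.0, 62.0, 0.4) turn [ 0.001  0.005 -0.005] shift [ 0.0286  0.0145 -0.0003]
bar l 44 [-34.83526961  76.39509882  81.10441654] angle 0.7900490823847537
```

View pics/side_l.png

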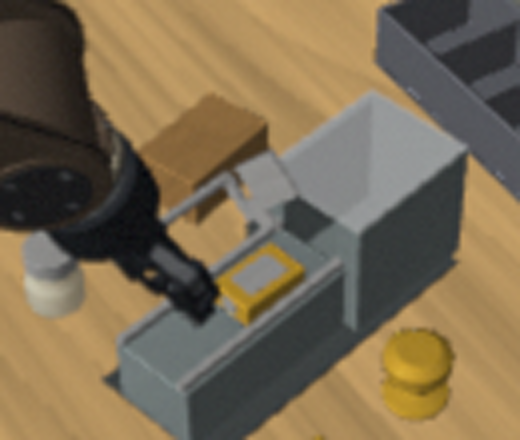

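View pics/top_l.png

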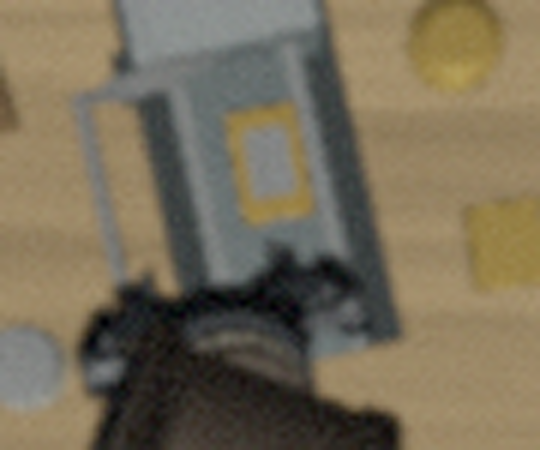

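Emit:
{"fn": "jog_arm", "kwargs": {
  "deltas": [
    [[0,0,0],[0.002,0.003,0],0.66],
    [[0,0,0],[0.005,0.004,0],0.66],
    [[0,0,0],[0.008,0.006,0],0.66],
    [[0,0,0],[0.011,0.007,0],0.66],
    [[0,0,0],[0.014,0.008,0],0.66],
    [[0,0,0],[0.017,0.01,0],0.66],
    [[0,0,0],[0.02,0.011,0],0.66],
    [[0,0,0],[0.02,0.011,0],0.66]
  ]
}}

```text
time: 9.1
eef_pos: [0.5402, 0.0659, 0.06]
tcp_rot: [-0.672, -0.221, -0.05, 0.705]
contact_force: [-3.3, -5.2, 2.0]
opening: 0.66
```

```bash
python3 look.py m; python3 g.py " -50,31,62,.4" " -24,31,62,.4";python3 bar.py m
```

```text
t 9.2 box mm [-71.3  31.7  60. ] tilt 0.389 yaw 0.006 roll -0.001 open 0.661 F [-3.6 -4.1  1.2] q [-0.13  0.05  2.24  0.29  0.51 -2.18]
(-50.0, 31.0, 62.0, 0.4) turn [-0.001  0.006 -0.011] shift [ 0.0205  0.0062 -0.0008]
(-24.0, 31.0, 62.0, 0.4) turn [-0.001  0.006 -0.011] shift [ 0.0445  0.0161 -0.001 ]
bar m 24 [-25.20789351  76.92724939  80.478492  ] angle 0.8086091240869222
```

View pics/side_m.png

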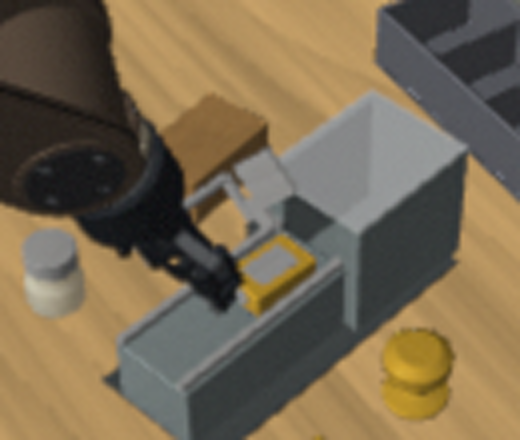

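View pics/top_m.png

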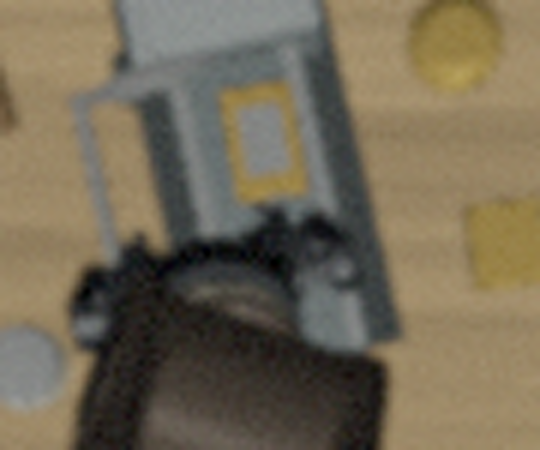

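Emit:
{"fn": "jog_arm", "kwargs": {
  "deltas": [
    [[0,0.001,-0.003],[0.0025,0.0015,0],0.66],
    [[0,0.002,-0.006],[0.005,0.0025,0],0.66],
    [[0,0.004,-0.01],[0.0075,0.0035,0],0.66],
    [[0,0.006,-0.011],[0.01,0.0045,0],0.66],
    [[0,0.006,-0.011],[0.0125,0.0055,0],0.66],
    [[0,0.006,-0.011],[0.015,0.0065,0],0.66],
    [[0,0.006,-0.011],[0.0175,0.0075,0],0.66],
    [[0,0.006,-0.011],[0.02,0.0085,0],0.66],
    [[0,0.006,-0.011],[0.0225,0.0095,0],0.66]
  ]
}}

```text
time: 9.95
eef_pos: [0.5618, 0.0711, 0.0586]
tcp_rot: [-0.671, -0.221, -0.054, 0.706]
contact_force: [-11.4, -8.5, 10.7]
opening: 0.657
```

```bash
python3 look.py n; python3 g.py " -24,31,61,.4" " -18,31,61,.4";python3 bar.py n
```

```text
t 10.05 box mm [-48.6  31.7  58.7] tilt 0.395 yaw 0.002 roll 0.001 open 0.66 F [-10.3  -5.2   7.1] q [-0.11  0.1   2.19  0.29  0.5  -2.15]
(-24.0, 31.0, 61.0, 0.4) turn [-0.002  0.002 -0.005] shift [ 0.0236  0.0073 -0.0007]
(-18.0, 31.0, 61.0, 0.4) turn [-0.002  0.002 -0.005] shift [ 0.0291  0.0096 -0.0007]
bar n 3 [-14.12409114  74.47418178  82.91166213] angle 0.7303534981568788
```

View pics/side_n.png

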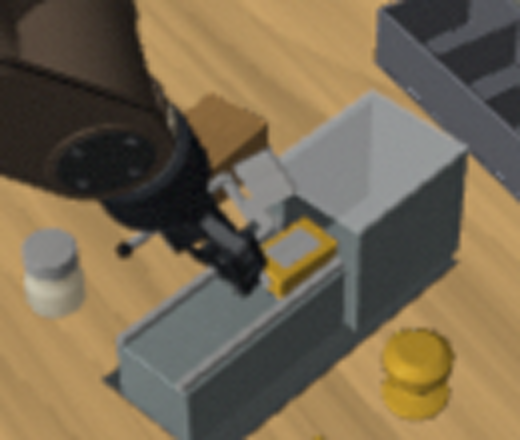

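View pics/top_n.png

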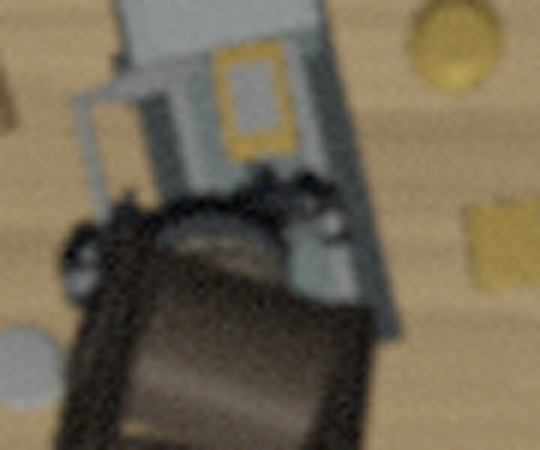

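Emit:
{"fn": "jog_arm", "kwargs": {
  "deltas": [
    [[0,0,0],[0.002,-0.002,0],0.66],
    [[0,0,0],[0.004,-0.001,0],0.66],
    [[0,0,0],[0.0065,0.0,0],0.66],
    [[0,0,0],[0.009,0.001,0],0.66],
    [[0,0,0],[0.0115,0.002,0],0.66],
    [[0,0,0],[0.014,0.003,0],0.66]
  ]
}}

```text
time: 10.55
eef_pos: [0.5731, 0.0742, 0.059]
tcp_rot: [-0.671, -0.219, -0.051, 0.706]
contact_force: [-8.5, -6.2, 3.9]
opening: 0.663
```

```bash
python3 look.py o; python3 g.py " -24,31,61,.4" " -18,31,61,.4"
```

```text
t 10.65 box mm [-36.8  31.9  59.1] tilt 0.388 yaw 0.004 roll 0.002 open 0.662 F [-6.3 -4.5  1.6] q [-0.1   0.12  2.16  0.27  0.51 -2.13]
(-24.0, 31.0, 61.0, 0.4) turn [-0.003  0.002 -0.012] shift [ 0.0126  0.0031 -0.001 ]
(-18.0, 31.0, 61.0, 0.4) turn [-0.003  0.002 -0.012] shift [ 0.0181  0.0054 -0.001 ]
```

View pics/side_o.png

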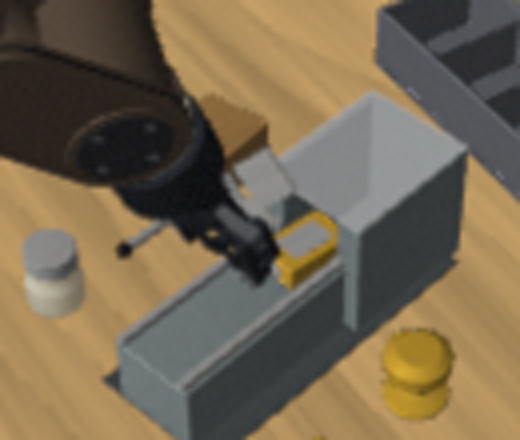

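View pics/top_o.png

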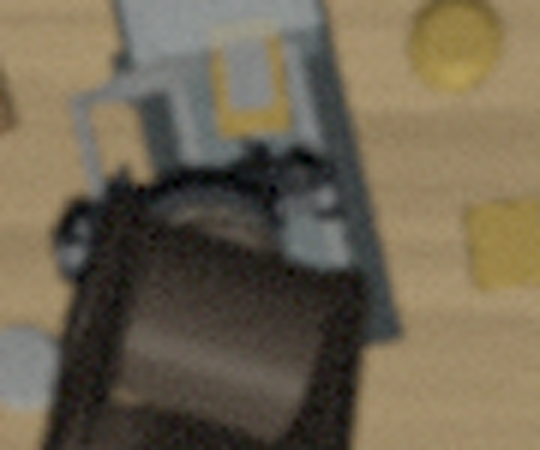

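Emit:
{"fn": "jog_arm", "kwargs": {
  "deltas": [
    [[0,0,-0.004],[0.003,0.0,0],0.66],
    [[0,0,-0.008],[0.0055,0.001,0],0.66],
    [[0,0,-0.012],[0.008,0.002,0],0.66],
    [[0,0,-0.012],[0.0105,0.003,0],0.66],
    [[0,0,-0.012],[0.013,0.004,0],0.66],
    [[0,0,-0.012],[0.0155,0.005,0],0.66],
    [[0,0,-0.012],[0.018,0.006,0],0.66],
    [[0,0,-0.012],[0.02,0.0065,0],0.66]
  ]
}}

```text
time: 11.32
eef_pos: [0.5914, 0.0789, 0.0589]
tcp_rot: [-0.67, -0.221, -0.052, 0.706]
contact_force: [-10.2, -7.8, 7.3]
opening: 0.66
```

```bash
python3 look.py p; python3 g.py " -24,31,61,.4" " -10,31,61,.4"
```

```text
t 11.42 box mm [-18.1  32.2  59. ] tilt 0.393 yaw 0.006 roll 0.003 open 0.657 F [-9.  -3.9  6.3] q [-0.09  0.16  2.12  0.27  0.51 -2.12]
(-24.0, 31.0, 61.0, 0.4) turn [-0.005  0.004 -0.007] shift [-0.0046 -0.0041 -0.0012]
(-10.0, 31.0, 61.0, 0.4) turn [-0.005  0.004 -0.007] shift [ 0.0083  0.0012 -0.0012]
```

View pics/side_p.png

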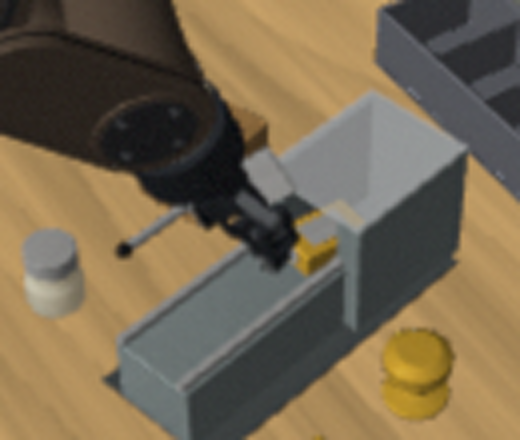

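View pics/top_p.png

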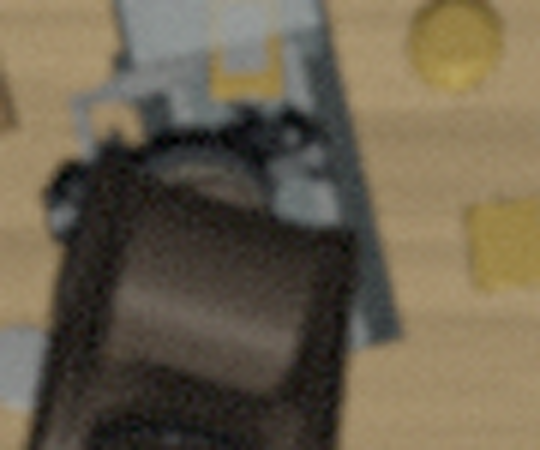

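Emit:
{"fn": "jog_arm", "kwargs": {
  "deltas": [
    [[0,0,-0.004],[0.003,-0.002,-0.001],0.66],
    [[0,0,-0.007],[0.005,-0.001,-0.001],0.66],
    [[0,0,-0.007],[0.007,0.0,-0.001],0.66],
    [[0,0,-0.007],[0.009,0.0005,-0.001],0.66],
    [[0,0,-0.007],[0.009,0.0005,-0.001],0.66]
  ]
}}

```text
time: 11.83
eef_pos: [0.5989, 0.0795, 0.0602]
tcp_rot: [-0.67, -0.223, -0.053, 0.706]
contact_force: [-2.3, -5.1, 0.7]
opening: 0.662
```

```bash
python3 look.py q; python3 g.py " -24,31,61,.4" " -4,31,62,.4"
```

```text
t 11.93 box mm [-11.1  31.   60.2] tilt 0.396 yaw 0.007 roll 0.003 open 0.66 F [-3.1 -4.7  1.1] q [-0.09  0.17  2.1   0.27  0.51 -2.12]
(-24.0, 31.0, 61.0, 0.4) turn [-0.005  0.005 -0.004] shift [-0.0116 -0.0057  0.    ]
(-4.0, 31.0, 62.0, 0.4) turn [-0.005  0.005 -0.004] shift [ 0.0072  0.0011 -0.0001]
```

View pics/side_q.png

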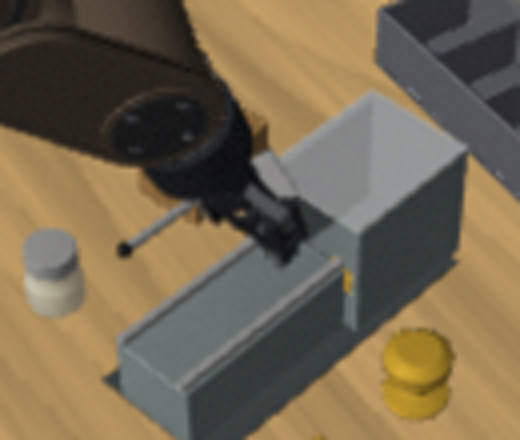

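View pics/top_q.png

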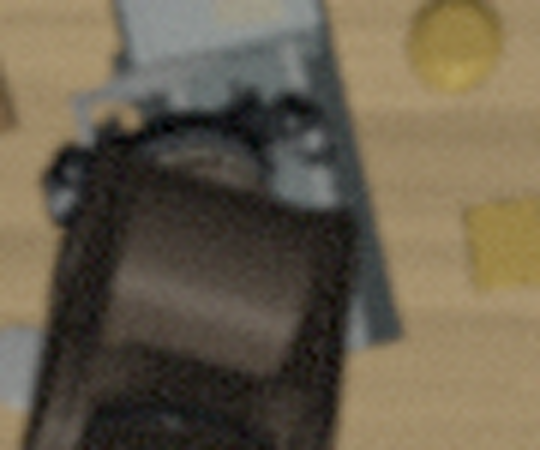

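The lock has gone from the tray and shows inside the bin. I'll back off, then let the flap down along the reverse arc.

Emit:
{"fn": "jog_arm", "kwargs": {
  "deltas": [
    [[0,0,0],[-0.006,-0.004,0],0.66],
    [[0,0,0],[-0.013,-0.007,0],0.66],
    [[0,0,0],[-0.021,-0.01,0],0.66],
    [[0,0,0],[-0.03,-0.014,0],0.66],
    [[0,0,0],[-0.038,-0.017,0],0.66],
    [[0,0,0],[-0.045,-0.022,0],0.66],
    [[0,0,0],[-0.045,-0.022,0],0.66]
  ]
}}

```text
time: 12.52
eef_pos: [0.5506, 0.0662, 0.0634]
tcp_rot: [-0.671, -0.223, -0.054, 0.705]
contact_force: [1.7, -5.6, -0.6]
opening: 0.664
```

```bash
python3 g.py " -60,26,68,.4" " -60,19,73,.4" " -60,10,76,.4" " -60,-6,78,.4"
```

```text
t 12.52 box mm [-61.2  29.5  63.4] tilt 0.398 yaw 0.005 roll 0.001 open 0.664 F [ 0.3 -5.8 -0.6] q [-0.13  0.06  2.22  0.3   0.51 -2.18]
(-60.0, 26.0, 68.0, 0.4) turn [-0.003  0.004 -0.002] shift [ 0.0029 -0.0038 -0.0035]
(-60.0, 19.0, 73.0, 0.4) turn [-0.003  0.004 -0.002] shift [ 0.0048 -0.0085 -0.0105]
(-60.0, 10.0, 76.0, 0.4) turn [-0.003  0.004 -0.002] shift [ 0.0059 -0.0113 -0.0195]
(-60.0, -6.0, 78.0, 0.4) turn [-0.003  0.004 -0.002] shift [ 0.0066 -0.0132 -0.0355]
```

Emit:
{"fn": "jog_arm", "kwargs": {
  "deltas": [
    [[0,0,0],[0.002,-0.005,-0.001],0.66],
    [[0,0,0],[0.003,-0.007,-0.004],0.66],
    [[0,0,0],[0.004,-0.009,-0.008],0.66],
    [[0,0,0],[0.005,-0.011,-0.013],0.66],
    [[0,0,0],[0.006,-0.013,-0.018],0.66],
    [[0,0,0],[0.006,-0.014,-0.024],0.66],
    [[0,0,0],[0.007,-0.015,-0.03],0.66],
    [[0,0,0],[0.007,-0.015,-0.036],0.66],
    [[0,0,0],[0.007,-0.015,-0.038],0.66]
  ]
}}

```text
time: 13.27
eef_pos: [0.5609, 0.029, 0.0803]
tcp_rot: [-0.67, -0.223, -0.055, 0.706]
contact_force: [0.5, 0.1, 1.3]
opening: 0.662
```

```bash
python3 look.py r; python3 g.py " -80,-10,130,.4" " -140,-10,200,.4"; python3 bar.py r
```

```text
t 13.37 box mm [-60.1  -8.6  80.1] tilt 0.398 yaw 0.004 roll 0.002 open 0.659 F [0.4 0.6 0.1] q [-0.21  0.05  2.2   0.33  0.56 -2.27]
(-80.0, -10.0, 130.0, 0.4) turn [-0.003  0.003 -0.002] shift [ 0.001  -0.0537 -0.0012]
(-140.0, -10.0, 200.0, 0.4) turn [-0.003  0.003 -0.002] shift [-0.0272 -0.1415 -0.0008]
bar r 5 [-12.38622516  41.62145698  94.28827656] angle -0.0761378026643238
```

View pics/side_r.png

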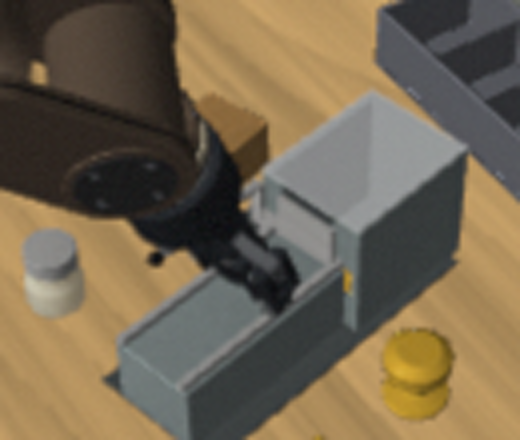

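Emit:
{"fn": "jog_arm", "kwargs": {
  "deltas": [
    [[0,0,0],[0,-0.01,-0.001],0.66],
    [[0,0,0],[0,-0.03,-0.001],0.66],
    [[0,0,0],[0,-0.055,-0.001],0.66],
    [[0,0,0],[-0.005,-0.08,-0.001],0.66],
    [[0,0,0],[-0.015,-0.11,-0.001],0.66],
    [[0,0,0],[-0.025,-0.14,-0.001],0.66],
    [[0,0,0],[-0.025,-0.14,-0.001],0.66],
    [[0,0,0],[-0.025,-0.14,-0.001],0.66]
  ]
}}

```text
time: 14.03
eef_pos: [0.4863, 0.0093, 0.2023]
tcp_rot: [-0.671, -0.225, -0.056, 0.705]
contact_force: [-0.1, 1.2, -0.2]
opening: 0.663
```

```bash
python3 look.py s; python3 g.py; python3 bar.py s; python3 - <<'E'
import cv2,numpy as np
c=np.load("top_s.npz")["pixels"]; cv2.imwrite("pics/tops_full.png",c)
a=np.load("top0.npz")["pixels"]
d=cv2.absdiff(a,c).max(-1); cv2.imwrite("pics/tops_z.png",cv2.resize(np.hstack([c[145:265,225:385],cv2.cvtColor(cv2.convertScaleAbs(d[145:265,225:385],alpha=2),cv2.COLOR_GRAY2BGR)]),None,fx=2.5,fy=2.5,interpolation=cv2.INTER_CUBIC))
E
```

```text
t 14.13 box mm [-137.7   -9.8  199. ] tilt 0.398 yaw 0.004 roll 0.002 open 0.664 F [-0.1 -0.5 -0.6] q [-0.3  -0.33  2.28  0.27  0.87 -2.25]
bar s 42 [-30.9133775   43.42155618  95.24312954] angle -0.03487388880567765
```

View pics/side_s.png

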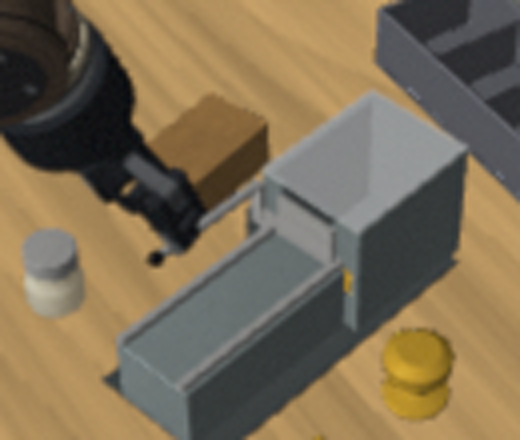

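View pics/tops_z.png

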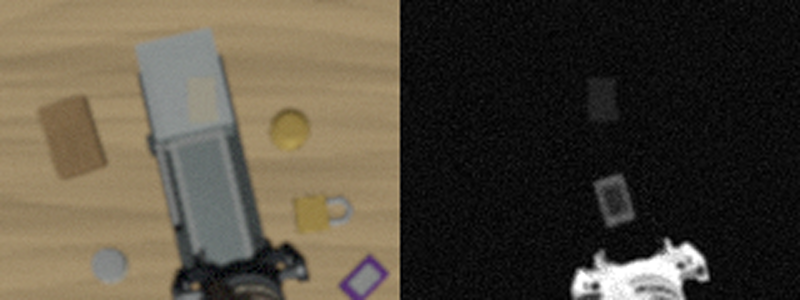

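```bash
python3 -c "
from plant import ctrl
print(ctrl.sign_off())"
```

```text
the job is handed in; nothing more can be done
None
```

The lock body is in the bin, the flap has sprung shut, and I handed the job in at about 14 s of the 48 s allowed.

- **What I did:** I pushed the lock body up the tray with the gripper shut. Then I opened the fingers, held the flap up at about 0.8 rad with the left fingertip, and slid the lock body under it with the right until it dropped. After that I let the flap down and backed away.
- **Last checks:**
  - In the top view the lock body lies roughly flat under the clear roof and the tray is empty.
  - The bar is back at its shut position. I measured about -0.03 rad, which is within the noise of the depth image.
  - The difference image around the box shows no bystander moved. I did not compare the screwdriver, cylinder or spray can after the job; the arm stayed well clear of them.
  - The force on the tool is about 0 and it stands about 0.2 m above the table.
- **What went wrong:** On the first try I lowered the fingers too far and the bar hooked behind the narrower part of the finger. The flap fell back to about 0.53 rad with roughly 9 N on the tool. I let the flap shut, freed the bar and repeated the opening along the bar's arc. The lock body was still on the tray in front of the flap, so the required order was kept.
- **Fit disagreement:** The two cameras disagreed on the drop box's heading by about 0.02 rad. I used a value in between, and it proved good enough.

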